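# Switch off the glaze stirrer and scrub its pot

## Robot

A 6-joint arm with a two-finger parallel gripper is mounted at the origin on the work surface. World frame = base frame: x ahead of the robot, y to its left, z up, the work surface at z = 0. Lengths are in m, angles in rad, forces in N, time in s.
With the tool pointing down it reaches from about 0.325 to 0.9 m from the base axis. Payload 6.1 kg.
Tool frame: the origin (TCP) lies midway between the tips of the shut fingers; the grasp point (between the pads) lies 19 mm behind it; x points along the fingers, y is the direction in which the jaws open and shut, and the axes are right-handed (so a half turn about x gives the same grasp; the last joint's range is limited). The gripper opens to 85 mm and grips with 20 to 120 N. Pads are 22 mm wide; open, the fingers measure 114 mm over their backs; the gripper's body (76 mm by 85 mm) begins 54 mm behind the grasp point. The pads swing forward as they close: fully open they stand 13 mm farther back than shut.
Start: joints at [1.17, 0.22, 1.526, -0, 1.395, -0.126], TCP at [0.17, 0.602, 0.198] pointing down, gripper open.
Joint ranges: [-2.98, 2.98], [-0.91, 2.08], [0.09, 2.57], [-1.24, 4.39], [0.2, 2.65], [-2.68, 2.68]. Speed limits (rad/s): [2.57, 2.57, 3.01, 3.14, 3.14, 3.14].

## Interface

Orientations are given as [roll, pitch, yaw] about the fixed x, y, z axes, in that order (R = Rz(yaw) Ry(pitch) Rx(roll)).
In Python, from plant import movep, move_l, set_joints, gripper_to, hold, inverse_kinematics, observe, get_image, get_calibration, Unreachable, job_done gives the robot as it stands. Calls block until the motion is done:
- movep(position, orientation): joint-space move of the TCP to a pose.
- move_l(position, feed=0.15, rotation=None, max_force=None): straight line of the TCP; rotation=None keeps the orientation; feed is the mean speed in m/s. With max_force (N) it stops when the force on the tool has changed by that much, and returns True; else False.
- set_joints(angles): joint-space move.
- gripper_to(opening, f_grip=None): finger opening in m; f_grip is the grip in N (None keeps the last); returns when the fingers have stopped.
- hold(seconds).
- inverse_kinematics(position, orientation): joint angles nearest the present ones, or None.
- observe(): the state.
- get_image(name): name is "side" or "top"; returns (picture, depth): 400x640x3 uint8, red, green, blue; 400x640 float32, m along the optical axis (not along the pixel's ray), 0 where there is no reading.
- get_calibration(name): a dict with "intrinsics" (3x3 intrinsics, pixels), "world_from_camera" (4x4, takes a point from camera to world coordinates). Camera axes: x right, y down, z forward; pixel columns grow to the right and rows downward; lengths in m; the calibration is good to about 2 mm. A picture is of the moment at which its call begins. get_calibration takes no time and is no camera call.
A pose or a line that the arm cannot do raises Unreachable and nothing moves.
- job_done(): hands the job in, once; it reports no verdict.
The state is a dict: "time_s": time; "q": joint angles; "joint_velocities": joint speeds; "joint_torque": joint torques, N m; "eef_pos": TCP position; "tcp_rot": TCP orientation; "ft_force": force on the tool from outside, world axes, zero at the start; "torque": the same for the moment, N m; "opening": finger opening in m.
Only numpy, scipy, OpenCV 4.12 (cv2) and the standard library are available. Lean on these libraries where they do the work, as an engineer would, in place of code of your own. Each camera call takes 0.05 s, during which the arm holds its last target. There are 200 camera calls.

## Task

The black glaze has dried in a streak down the inside of the white pot on the glaze stirrer. First turn the stirrer's knob fully anticlockwise to off; then take the long brush out of its blue holder and scrub the streak with it, pressing the brush head gently against the streak while rubbing up and down between the floor of the pot and its rim three full times. Finally stand the brush back in its blue holder, head down, let go of it, and leave everything else standing where it was.

Things in the scene. Friction and masses are not known exactly. Their poses are not given: they have to be found in the camera images.
- stirrer: glaze stirrer, fixed: grey box 130 (x) x 300 (y) x 45 mm high; origin centre of its underside. The pot stands at y = +80 mm on its top, the knob at y = -85 mm
- knob (a joint): stirrer knob, black round cylinder with a white pointer line, 38 mm diameter, 32 mm tall, upright axis; value is rad clockwise seen from above: 0 = off stop, 2.6 = full speed. It turns lightly and stays where it is left. At 0 the pointer points along the stirrer's +x, to the red tick of the scale
- knob_top (a point): centre of the knob's top face, 81 mm above the table, on its axis; the grip surface reaches 32 mm below it; the point turns with the knob
- pot: white round pot, fixed upright on the stirrer: outer diameter 76 mm, inner 68 mm, 100 mm tall, inner floor 6 mm above its origin; origin centre of its underside (45 mm above the table), z up. The black streak, about 28 mm wide and paint-thin, runs down the inner wall on the pot's own +x side from rim to floor, and over the rim a little down the outside
- brush: long brush, loose, stands head down in the holder, perhaps leaning: 190 mm long, 70 g. Origin: centre of its foot (lower end of the head), z up the handle. Wooden handle, square 16 x 16 mm along its x and y, from 100 to 190 mm above the origin; wire neck 6 mm thick from 45 to 100; yellow round head 28 mm diameter from 0 to 45. The neck bends like a spring at 100 mm: 1.6 N per 10 mm at the head
- brush_head (a point): centre of the brush's yellow head, 22.5 mm above its foot
- holder: blue round open holder, fixed: outer diameter 62 mm (flat foot flange 76 mm), inner diameter 52 mm, 95 mm tall, inner floor 8 mm above the table; origin centre of its underside
- jar_green: closed green jar, 66 mm diameter, 95 mm tall, loose; origin centre of underside
- jar_amber: closed amber jar, 66 mm diameter, 95 mm tall, loose; origin centre of underside
- bottle_white: tall white bottle, 60 mm diameter, 215 mm tall, loose; origin centre of underside
- bottle_blue: tall blue bottle, 60 mm diameter, 215 mm tall, loose; origin centre of underside
- bowl: glass bowl of almonds, 150 mm diameter, 60 mm tall, loose; origin centre of underside
- marker: blue marker lying on the table along its x, 140 mm long, 14 mm thick; origin under its middle
- palette_knife: white palette knife lying on the table along its x, 190 mm long; loose
Not all that is in view belongs to the job. There is more than one size of the holder; the one meant has the size given above. Of the things like the brush, leave any that is turquoise; of the rest the smaller one is meant.

How it is judged:
On the way, in this order (a step that is already met when the one before it is completed fails the run):
1. the knob is turned anticlockwise to its off stop (within 0.07 rad) (value of joint knob below 0.07 rad), for 0.2 s.
2. first stroke, bottom: the brush head touches the streak (over 0.3 N) with its foot within 19 mm of the pot's floor (x of brush_head in the frame of pot between 0.012 and 0.03 m and y of brush_head in the frame of pot between -0.012 and 0.012 m and contact force between brush and pot above 0.3 N and z of brush_head in the frame of pot between 0 and 0.048 m), for 0.1 s.
3. first stroke, top: the brush head touches the streak (over 0.3 N) with its foot at least 41 mm above the pot's floor (x of brush_head in the frame of pot between 0.012 and 0.03 m and y of brush_head in the frame of pot between -0.012 and 0.012 m and contact force between brush and pot above 0.3 N and z of brush_head in the frame of pot between 0.07 and 0.125 m), for 0.1 s.
4. second stroke, bottom: the brush head touches the streak (over 0.3 N) with its foot within 19 mm of the pot's floor (all of step 2), for 0.1 s.
5. second stroke, top: the brush head touches the streak (over 0.3 N) with its foot at least 41 mm above the pot's floor (all of step 3), for 0.1 s.
6. third stroke, bottom: the brush head touches the streak (over 0.3 N) with its foot within 19 mm of the pot's floor (all of step 4), for 0.1 s.
7. third stroke, top: the brush head touches the streak (over 0.3 N) with its foot at least 41 mm above the pot's floor (all of step 5), for 0.1 s.
At the end, for the whole second after the job is handed in: knob within 0.07 rad of off; brush released and at rest in the blue holder, head down: head centre within 20 mm of the holder's axis and under 45 mm above the table, handle within 0.45 rad of upright (value of joint knob below 0.07 rad and horizontal distance between brush_head and holder below 0.02 m and z of brush_head in the frame of holder below 0.045 m and angle between brush's own z axis and vertical below 0.45 rad and linear speed of brush below 0.03 m/s); the robot touches nothing.
It fails at once if the brush is pressed on the pot with more than 25 N (contact force between brush and pot above 25 N).
It fails at once if a jar moved over 30 mm or tipped over 0.3 rad (distance of any of jar_green, jar_amber from where it was at the start of the episode above 0.03 m or angle between any of jar_green, jar_amber's own z axis and vertical above 0.3 rad).
It fails at once if a bottle moved over 30 mm or tipped over 0.3 rad (distance of any of bottle_white, bottle_blue from where it was at the start of the episode above 0.03 m or angle between any of bottle_white, bottle_blue's own z axis and vertical above 0.3 rad).
It fails at once if the bowl moved over 30 mm or tipped over 0.3 rad (distance of bowl from where it was at the start of the episode above 0.03 m or angle between bowl's own z axis and vertical above 0.3 rad).
It fails at once if the marker or palette knife moved over 30 mm (distance of any of marker, palette_knife from where it was at the start of the episode above 0.03 m).
It also fails if it takes over 72 s, if anything falls off the work surface, if the arm or the gripper's body presses on something with over 40 N, if the wrist force passes 120 N, or if a joint passes its speed limit or range.

## Working session

There is one attempt and no reset: what is moved stays moved. The work goes in short steps, each a Python script; the robot and the scene stay as the last script left them, time stands still between calls to the robot, and variables do not carry over. Pictures are saved under pics/ and viewed, about 8 in all and at most 12, crops included, and the job is handed in when it is done.

```bash
ls; mkdir -p pics
cat > h.py <<'E'
import numpy as np, cv2
from plant import *
def snap(n,f):
    im,d=get_image(n); np.savez(f'pics/{f}.npz',im=im,d=d); cv2.imwrite(f'pics/{f}.png',im[:,:,::-1]); return im,d
def cloud(n,d):
    c=get_calibration(n);K=np.array(c["intrinsics"]);T=np.array(c["world_from_camera"])
    v,u=np.mgrid[:d.shape[0],:d.shape[1]]
    P=np.stack([(u-K[0,2])/K[0,0]*d,(v-K[1,2])/K[1,1]*d,d],-1)
    P=P@T[:3,:3].T+T[:3,3]; P[d<=0]=np.nan; return P
E
python3 - <<'E'
from h import *
print(observe())
for n in("side","top"):
    snap(n,n+"0"); print(get_calibration(n))
E
```

```text
pics
{'time_s': 0.0, 'q': array([ 1.16992520e+00,  2.21230872e-01,  1.52761756e+00, -7.43404661e-06,
        1.39468960e+00, -1.26142509e-01]), 'joint_velocities': array([-6.65826500e-04, -1.26838972e-03,  1.12024685e-03,  8.29802829e-06,
       -1.26052878e-03,  1.30006871e-03]), 'joint_torque': array([-1.45832073e-03, -4.96891165e+01, -3.89397633e+01, -4.68987455e-04,
        1.10590560e-02,  2.12957707e-05]), 'eef_pos': array([0.16932225, 0.60093178, 0.19689295]), 'tcp_rot': array([-1.69317787,  1.56885094, -1.96790518]), 'ft_force': array([-0.66377586, -0.58390671, -0.46481975]), 'torque': array([0.01462128, 0.02513526, 0.01782759]), 'opening': 0.08561028648851442}
{'intrinsics': array([[491.07415557,   0.        , 317.09893581],
       [  0.        , 491.07415557, 196.51439917],
       [  0.        ,   0.        ,   1.        ]]), 'world_from_camera': array([[ 0.96909005, -0.13204116,  0.20839771,  0.2843232 ],
       [-0.24554876, -0.59800092,  0.76295524, -0.88723254],
       [ 0.02388052, -0.79054413, -0.61193929,  0.90378737],
       [ 0.        ,  0.        ,  0.        ,  1.        ]])}
{'intrinsics': array([[382.18969136,   0.        , 318.5086997 ],
       [  0.        , 382.18969136, 193.41727381],
       [  0.        ,   0.        ,   1.        ]]), 'world_from_camera': array([[-0.02634584, -0.99435549,  0.10277669,  0.45617386],
       [-0.99918038,  0.02935457,  0.0278724 ,  0.11013022],
       [-0.03073204, -0.10195813, -0.99431388,  1.25726599],
       [ 0.        ,  0.        ,  0.        ,  1.        ]])}
```

View pics/side0.png

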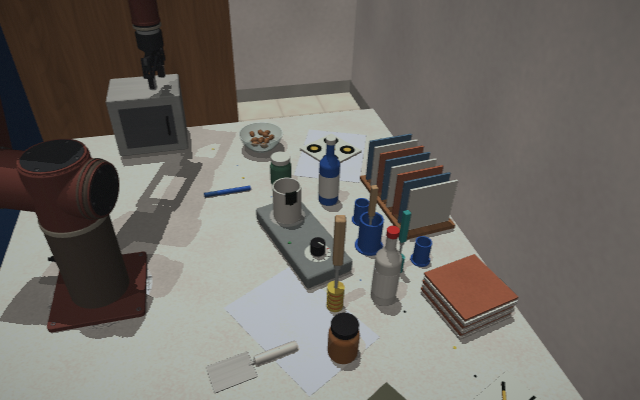

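View pics/top0.png

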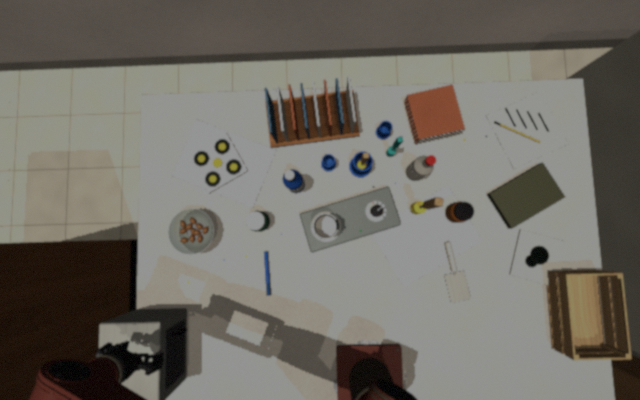

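Brush candidates in the side view: the wooden brush standing at (337,265), the wooden brush in the holder at (372,205), and the turquoise one at (403,240). Holder candidates: (370,235), (362,210) and (422,250). I'll check these by measurement and one close crop.

Run:
```python
from h import *
s=np.load('pics/side0.npz');t=np.load('pics/top0.npz')
a=cv2.resize(s['im'][165:320,240:440],None,fx=3,fy=3,interpolation=2)   # 600x465
b=cv2.resize(t['im'][120:260,290:480],None,fx=3,fy=3,interpolation=2)
cv2.imwrite('pics/crop0.png',a[:,:,::-1]);cv2.imwrite('pics/crop1.png',b[:,:,::-1])
Ps=cloud('side',s['d']);Pt=cloud('top',t['d'])
A=np.vstack([Pt.reshape(-1,3)]);B=Ps.reshape(-1,3)
def rep(nm,C,x,y,r,zs):
    for z0,z1 in zs:
        m=(np.hypot(C[:,0]-x,C[:,1]-y)<r)&(C[:,2]>z0)&(C[:,2]<z1);Q=C[m]
        if len(Q)>4: print(nm,(z0,z1),len(Q),'mean',Q.mean(0).round(4),'min',Q.min(0).round(3),'max',Q.max(0).round(3))
for nm,(u,v) in dict(pot=(327,225),knob=(376,209),holder=(361,163),small1=(329,162),small2=(384,130),stand=(418,207),wbot=(423,167),bbot=(293,180),gjar=(260,220),ajar=(460,211),turq=(395,146)).items():
    p=np.nanmedian(Pt[v-2:v+3,u-2:u+3].reshape(-1,3),0);print(nm,p.round(3))
    zs=[(.01,.06),(.06,.09),(.085,.11),(.11,.16),(.16,.25)]
    rep(' T',A,p[0],p[1],.05,zs); rep(' S',B,p[0],p[1],.05,zs)
```

```text
pot [0.48 0.12 0.05]
 T (0.01, 0.06) 606 mean [0.4796 0.1183 0.0487] min [0.433 0.072 0.038] max [0.528 0.168 0.06 ]
 T (0.06, 0.09) 20 mean [0.4835 0.1339 0.0788] min [0.443 0.092 0.062] max [0.51  0.157 0.089]
 T (0.085, 0.11) 16 mean [0.4885 0.1282 0.0948] min [0.444 0.092 0.086] max [0.51  0.158 0.11 ]
 T (0.11, 0.16) 140 mean [0.4786 0.1232 0.1418] min [0.441 0.084 0.11 ] max [0.514 0.16  0.149]
 S (0.01, 0.06) 359 mean [0.478  0.0968 0.0471] min [0.431 0.071 0.04 ] max [0.529 0.153 0.06 ]
 S (0.06, 0.09) 241 mean [0.4724 0.0941 0.0756] min [0.44  0.082 0.06 ] max [0.513 0.13  0.09 ]
 S (0.085, 0.11) 278 mean [0.4749 0.1085 0.0988] min [0.44  0.082 0.085] max [0.513 0.161 0.11 ]
 S (0.11, 0.16) 621 mean [0.4772 0.1186 0.1295] min [0.439 0.08  0.11 ] max [0.516 0.161 0.147]
knob [ 0.524 -0.032  0.081]
 T (0.01, 0.06) 662 mean [ 0.5247 -0.0312  0.045 ] min [ 0.476 -0.081  0.038] max [0.574 0.017 0.055]
 T (0.06, 0.09) 124 mean [ 0.5201 -0.0329  0.0797] min [ 0.503 -0.05   0.06 ] max [ 0.537 -0.016  0.085]
 S (0.01, 0.06) 609 mean [ 0.5173 -0.041   0.0448] min [ 0.475 -0.082  0.037
[... 6568 characters left out ...]
.711  -0.0905  0.1358] min [ 0.706 -0.101  0.111] max [ 0.721 -0.085  0.16 ]
 T (0.16, 0.25) 47 mean [ 0.713 -0.093  0.183] min [ 0.707 -0.102  0.161] max [ 0.723 -0.086  0.195]
 S (0.01, 0.06) 39 mean [ 0.7245 -0.1025  0.0334] min [ 0.718 -0.112  0.011] max [ 0.732 -0.087  0.047]
 S (0.06, 0.09) 22 mean [ 0.7161 -0.0977  0.075 ] min [ 0.713 -0.1    0.06 ] max [ 0.722 -0.093  0.089]
 S (0.085, 0.11) 35 mean [ 0.7147 -0.1001  0.0999] min [ 0.708 -0.105  0.088] max [ 0.724 -0.09   0.109]
 S (0.11, 0.16) 137 mean [ 0.7139 -0.1007  0.1353] min [ 0.707 -0.107  0.11 ] max [ 0.727 -0.088  0.159]
 S (0.16, 0.25) 105 mean [ 0.7143 -0.0999  0.1778] min [ 0.707 -0.107  0.161] max [ 0.725 -0.089  0.191]
```

View pics/crop0.png

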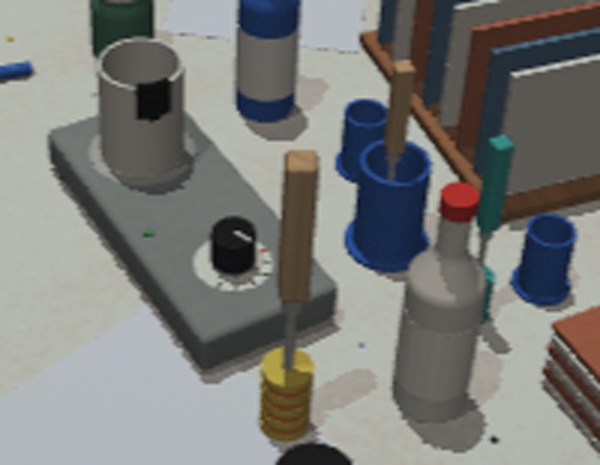

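View pics/crop1.png

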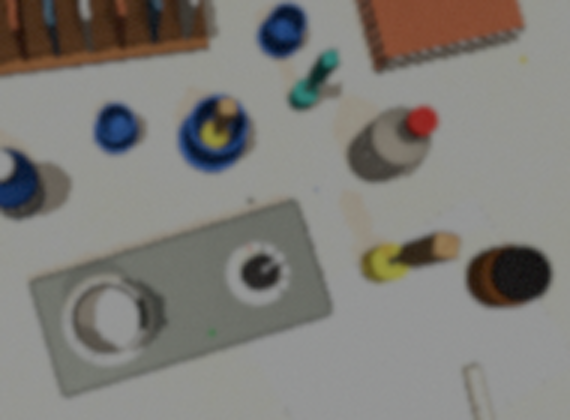

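Side view shows the pot (287,203) with its streak facing the camera and right, the knob (318,248) with its pointer turned off the tick, and the brush in the middle blue holder. That holder's rim spans 62 mm. The free-standing brush is larger, at about 250 mm. The other two holders are about 42 mm wide. So the brush at side (372,205) and holder at (370,235) are the right ones. Next: exact fits.

```bash
cat >> h.py <<'E'
from scipy.optimize import least_squares
def circ(Q,r,c0):
    f=least_squares(lambda c:np.hypot(Q[:,0]-c[0],Q[:,1]-c[1])-r,c0,loss='soft_l1',f_scale=.002);return f.x,np.sqrt(np.mean(f.fun**2))
E
python3 - <<'E'
from h import *
D={n:np.load(f'pics/{n}0.npz') for n in('side','top')}
for n in D:
    im=D[n]['im'].astype(int);P=cloud(n,D[n]['d']);C=P.reshape(-1,3);I=im.reshape(-1,3)
    hsv=cv2.cvtColor(D[n]['im'],cv2.COLOR_RGB2HSV).reshape(-1,3).astype(int)
    near=lambda x,y,r:np.hypot(C[:,0]-x,C[:,1]-y)<r
    z=C[:,2]
    m=near(.478,.122,.05)&(z>.139)&(z<.15);print(n,'pot rim',circ(C[m],.036,[.478,.122]))
    m=near(.521,-.034,.03)&(z>.076)&(z<.087);print(' knobtop',C[m].min(0)/2+C[m].max(0)/2, C[m].mean(0))
    k=m&(I.min(1)>110);print('  white',k.sum(),C[k].mean(0) if k.any() else '', np.percentile(I[m].min(1),[50,80,95]))
    m=near(.674,.004,.04)&(z>.088)&(z<.101)&(hsv[:,0]>100);print(' holder',circ(C[m],.0285,[.674,.004]))
    # streak
    pc=np.array([.478,.122]);m=near(*pc,.05)&(z>.055)&(z<.15)&(I.max(1)<55)
    Q=C[m];a=np.degrees(np.arctan2(Q[:,1]-pc[1],Q[:,0]-pc[0]));r=np.hypot(*(Q[:,:2]-pc).T)
    print(' streak n',m.sum(),'ang pct',np.percentile(a,[5,25,50,75,95]).round(0),'r',np.percentile(r,[5,50,95]).round(3))
    # handle
    m=near(.67,0,.03)&(z>.108)&(z<.21);Q=C[m]
    for lo in(.11,.13,.15,.17,.19):
        q=Q[(Q[:,2]>=lo)&(Q[:,2]<lo+.02)]
        if len(q)>3: print('  h',lo,len(q),q.min(0)[:2].round(4),q.max(0)[:2].round(4))
    q=Q[Q[:,2]>.192];print(' top rect',cv2.minAreaRect((q[:,:2]*1000).astype(np.float32)), q[:,2].mean())
    m=near(.67,0,.025)&(hsv[:,0]>20)&(hsv[:,0]<35)&(hsv[:,1]>120)&(z<.07)&(z>.02)
    if m.any():print(' head yellow',m.sum(),C[m].min(0),C[m].max(0),C[m].mean(0))
    # stirrer axis
    m=(C[:,0]>.38)&(C[:,0]<.62)&(C[:,1]>-.15)&(C[:,1]<.25)&(z>.04)&(z<.05)
    print(' stirrer',cv2.minAreaRect((C[m][:,:2]*1000).astype(np.float32)))
    m=(np.abs(C[:,0]-.674)<.12)&(np.abs(C[:,1])<.12)&(z>.1)&~near(.67,0,.03)
    for y0 in np.arange(-.12,.12,.04):
        q=C[m&(C[:,1]>=y0)&(C[:,1]<y0+.04)]
        if len(q)>3:print('  obst y',y0.round(2),'x',q[:,0].min().round(3),q[:,0].max().round(3),'z',q[:,2].max().round(3))
a=cv2.resize(D['top']['im'][140:225,340:395],None,fx=8,fy=8,interpolation=2)[:600]
b=cv2.resize(D['side']['im'][175:245,350:395],None,fx=8,fy=8,interpolation=2)
c=np.zeros((600,800,3),np.uint8);c[:a.shape[0],:440]=a;c[:560,440:800]=b;cv2.imwrite('pics/crop2.png',c[:,:,::-1])
E
```

```text
side pot rim (array([0.47753928, 0.12112557]), np.float64(0.0020612512597642423))
 knobtop [ 0.52219551 -0.03618509  0.07989115] [ 0.52151035 -0.03786159  0.07975398]
  white 6 [ 0.52760488 -0.04263606  0.08017232] [28.  44.  92.4]
 holder (array([0.67407779, 0.00230064]), np.float64(0.00514363125844523))
 streak n 134 ang pct [-106.  -98.  -86.  -74.  -64.] r [0.033 0.037 0.041]
  h 0.11 43 [ 0.6629 -0.0066] [0.6785 0.0089]
  h 0.13 47 [ 0.6624 -0.0078] [0.6791 0.0089]
  h 0.15 48 [ 0.6631 -0.0081] [0.6806 0.0082]
  h 0.17 47 [ 0.6629 -0.0076] [0.6783 0.0077]
  h 0.19 40 [ 0.6626 -0.0067] [0.6791 0.0119]
 top rect ((671.3604125976562, 2.929997444152832), (16.71074104309082, 16.872953414916992), 72.32569122314453) 0.19580080347043535
 stirrer ((542.0181884765625, 56.04740905761719), (220.20079040527344, 298.52520751953125), 15.143970489501953)
  obst y -0.12 x 0.707 0.727 z 0.191
  obst y 0.0 x 0.782 0.794 z 0.152
  obst y 0.04 x 0.779 0.794 z 0.153
  obst y 0.08 x 0.776 0.794 z 0.152
top pot rim (array([0.47644216, 0.12437951]), np.float64(0.001429217283193897))
 knobtop [ 0.5199410
[... 310 characters left out ...]
664  0.0121]
  h 0.13 11 [ 6.611e-01 -6.000e-04] [0.6745 0.0129]
  h 0.15 6 [0.6621 0.0007] [0.6676 0.0126]
  h 0.17 9 [ 0.6619 -0.0009] [0.6746 0.013 ]
  h 0.19 35 [ 0.6621 -0.0023] [0.6761 0.0123]
 top rect ((669.0603637695312, 5.053021430969238), (14.394294738769531, 14.012699127197266), 88.9111328125) 0.1973587314506606
 head yellow 38 [ 0.66090959 -0.00636138  0.0481559 ] [0.6808875  0.01894105 0.06880881] [0.66845189 0.00670101 0.05363667]
 stirrer ((539.064453125, 63.08815002441406), (216.69125366210938, 306.5836181640625), 15.685319900512695)
  obst y -0.12 x 0.706 0.723 z 0.195
  obst y 0.0 x 0.782 0.793 z 0.157
  obst y 0.04 x 0.778 0.793 z 0.156
  obst y 0.08 x 0.775 0.793 z 0.155
```

View pics/crop2.png

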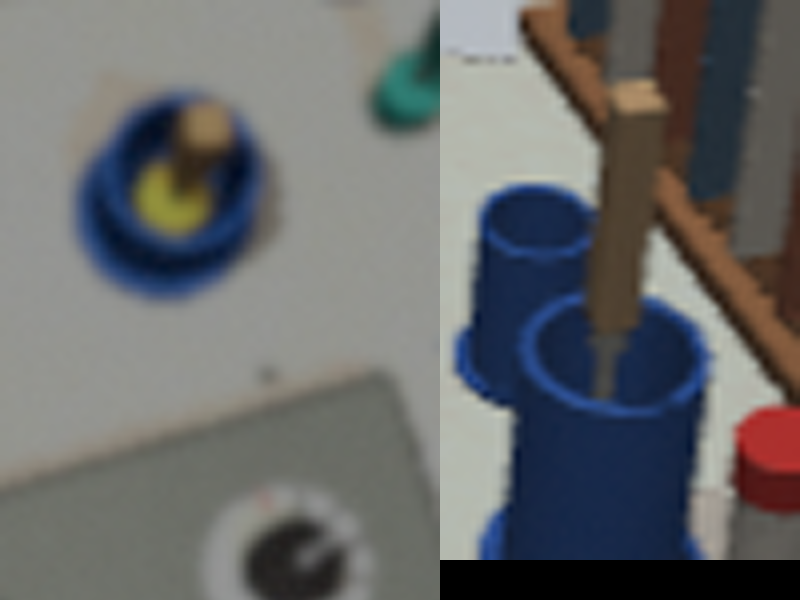

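```bash
cat >> h.py <<'E'
def rot(yaw): return [0,np.pi/2,yaw]
KN=np.array([.5212,-.035]);POT=np.array([.477,.1228])
E
python3 - <<'E'
from h import *
s=np.load('pics/side0.npz');C=cloud('side',s['d']).reshape(-1,3)
m=(np.hypot(C[:,0]-.67,C[:,1])<.03)&(C[:,2]>.115)&(C[:,2]<.185);Q=C[m]
A=np.c_[Q[:,0]-.671,Q[:,2]-.15,np.ones(len(Q))];f=np.linalg.lstsq(A,Q[:,1],rcond=None)[0];print('face y=',f,'yaw deg',np.degrees(np.arctan(f[0])),'res',np.std(A@f-Q[:,1]))
p=np.r_[KN,.25]
for y in np.arange(-3,3.01,.5):
    q=inverse_kinematics(p,rot(y)); print(y.round(1),None if q is None else np.round(q,2))
p=[.67,.003,.3]
for y in np.arange(-3,3.01,.75):
    q=inverse_kinematics(p,rot(y)); print('H',y.round(1),None if q is None else np.round(q,2))
E
```

```text
face y= [-0.33152698  0.00375434 -0.00288685] yaw deg -18.34175159670641 res 0.003351280320634853
-3.0 [-0.22 -0.06  1.72 -0.    1.47  1.21]
-2.5 [-0.22 -0.06  1.72 -0.    1.47  0.71]
-2.0 [-0.22 -0.06  1.72 -0.    1.47  0.21]
-1.5 [-0.22 -0.06  1.72 -0.    1.47 -0.29]
-1.0 [-0.22 -0.06  1.72 -0.    1.47 -0.79]
-0.5 [-0.22 -0.06  1.72 -0.    1.47 -1.29]
0.0 [-0.22 -0.06  1.72  0.    1.47 -1.79]
0.5 [-0.22 -0.06  1.72  0.    1.47 -2.29]
1.0 None
1.5 None
2.0 [-0.22 -0.06  1.72  0.    1.47  2.49]
2.5 [-0.22 -0.06  1.72  0.    1.47  1.99]
3.0 [-0.22 -0.06  1.72  0.    1.47  1.49]
H -3.0 [-0.11  0.29  1.26 -0.    1.6   1.32]
H -2.2 [-0.11  0.29  1.26 -0.    1.6   0.57]
H -1.5 [-0.11  0.29  1.26 -0.    1.6  -0.18]
H -0.8 [-0.11  0.29  1.26 -0.    1.6  -0.93]
H 0.0 [-0.11  0.29  1.26  0.    1.6  -1.68]
H 0.8 [-0.11  0.29  1.26  0.    1.6  -2.43]
H 1.5 None
H 2.2 [-0.11  0.29  1.26  0.    1.6   2.35]
H 3.0 [-0.11  0.29  1.26  0.    1.6   1.6 ]
```

Run:
```python
from h import *
y0=-2.4
o=observe();p=o['eef_pos'];move_l([p[0],p[1],.3],feed=.25)
movep([*KN,.3],rot(y0)); gripper_to(.06)
move_l([*KN,.12],feed=.2); print(move_l([*KN,.054],feed=.06,max_force=10),observe()['eef_pos'])
gripper_to(.0,f_grip=20); print('op',observe()['opening'])
for a in np.arange(.25,1.51,.25):
    movep([*KN,.054],rot(y0+a)); o=observe(); print(a,o['torque'].round(3),o['ft_force'].round(1),o['time_s'])
hold(.2);gripper_to(.06);move_l([*KN,.3],feed=.25)
H=[.67,.003];movep([.60,.09,.33],rot(-1.89))
im,d=snap('top','top1');im2,d=snap('side','side1')
a=cv2.resize(im[185:235,350:400],None,fx=8,fy=8,interpolation=2);b=cv2.resize(im2[225:275,290:340],None,fx=8,fy=8,interpolation=2)
cv2.imwrite('pics/k1.png',np.hstack([a,b])[:,:,::-1]);print(observe()['time_s'])
```

```text
False [ 0.52167057 -0.03511061  0.05451909]
op -1.5443463001327867e-05
0.25 [-0.001 -0.009 -0.002] [ 0.4 -0.6  0.3] 6.8583
0.5 [ 0.072 -0.003 -0.007] [ 0.2 -0.1 -0.6] 7.2083
0.75 [-0.042 -0.017 -0.023] [-0.5 -0.3 -1. ] 7.5583
1.0 [ 0.041 -0.004 -0.001] [0.2 0.3 0.7] 7.9083
1.25 [-0.032  0.01   0.028] [ 0.9  0.3 -0.5] 8.2583
1.5 [-0.048  0.025 -0.003] [ 0.2 -0.3 -0.1] 8.6083
11.7667
```

View pics/k1.png

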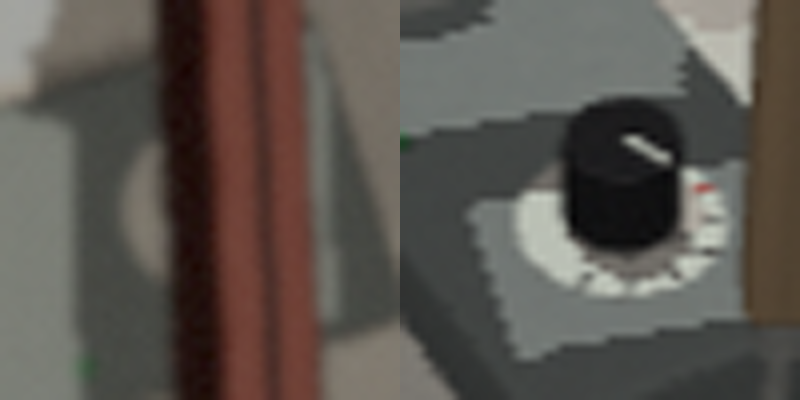

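The knob did not turn: the pointer at (650,150) is still short of the red tick at (703,187), and the fingers closed to 0. I'll go back and look before closing.

Run:
```python
from h import *
movep([*KN,.3],rot(-2.4));print(observe()['opening']);gripper_to(.06);print(observe()['opening']);move_l([*KN,.054],feed=.15,max_force=10)
o=observe();print(o['eef_pos'],o['tcp_rot'],o['opening'],o['time_s'])
im2,d=snap('side','side2')
r=gripper_to(.03,f_grip=20);o=observe();print(r,o['opening'],o['time_s'],o['ft_force'])
im3,d=snap('side','side3')
f=lambda im:cv2.resize(im[170:280,270:370],None,fx=4,fy=4,interpolation=2)
cv2.imwrite('pics/k2.png',np.hstack([f(im2),f(im3)])[:,:,::-1])
```

```text
0.060290256129367434
0.06016979068479325
[ 0.52199143 -0.03515356  0.05492526] [ 2.19424316  1.56907735 -0.2057481 ] 0.06009937604581082 14.425
False 0.029750532263606164 14.875 [ 0.45351223 -0.51741349 -0.02809979]
```

View pics/k2.png

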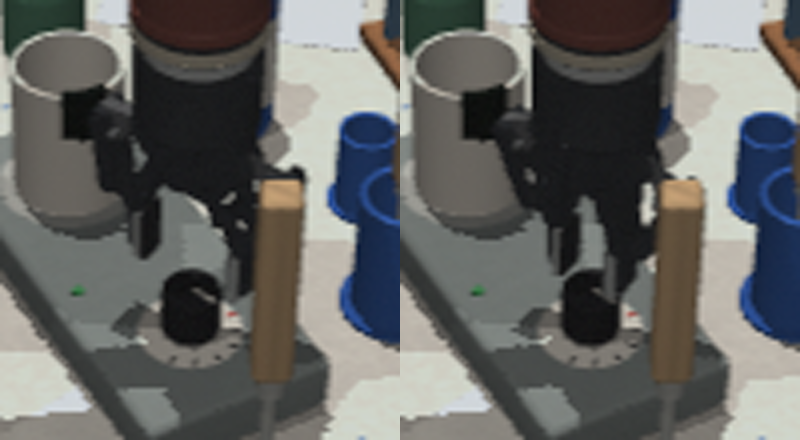

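Run:
```python
from h import *
s0=np.load('pics/side0.npz')
for f in('side2','side3'):
    s=np.load(f'pics/{f}.npz');P=cloud('side',s['d'])
    m=((s0['d']-s['d'])>.015)&(P[:,:,2]<.13)&(P[:,:,2]>.03);m[:,:285]=0;m[:,345:]=0;m[:200]=0
    Q=P[m];ax=np.array([.675,-.737]);t=(Q[:,:2]-KN)@ax;n=(Q[:,:2]-KN)@np.array([.737,.675])
    for lab,k in(('neg',t<0),('pos',t>0)):
        q=Q[k];print(f,lab,k.sum(),'zmin',np.sort(q[:,2])[:6].round(4),'lowest pts',q[np.argsort(q[:,2])[:25]].mean(0).round(4),'t',np.percentile(t[k],[5,50,95]).round(3),'n',np.percentile(n[k],[5,50,95]).round(3))
```

```text
side2 neg 95 zmin [0.0928 0.0944 0.0947 0.0949 0.0954 0.0959] lowest pts [ 0.4994 -0.0127  0.0991] t [-0.041 -0.031 -0.029] n [-0.011 -0.005  0.012]
side2 pos 67 zmin [0.0923 0.0923 0.0947 0.0968 0.0971 0.098 ] lowest pts [ 0.5418 -0.067   0.1022] t [0.032 0.038 0.044] n [-0.011 -0.007 -0.001]
side3 neg 115 zmin [0.0879 0.088  0.0888 0.0888 0.089  0.0892] lowest pts [ 0.5086 -0.0236  0.0925] t [-0.027 -0.016 -0.014] n [-0.011 -0.005  0.011]
side3 pos 83 zmin [0.0919 0.0925 0.0926 0.0928 0.0954 0.0961] lowest pts [ 0.5326 -0.0556  0.098 ] t [0.016 0.023 0.029] n [-0.011 -0.007  0.005]
```

Fingertips are at z ≈ 0.088 while the reported TCP z is 0.054, and xy agrees. So the real tips sit about 32 mm higher than reported. I'll correct z by that, with a force guard on the descent.

```bash
echo 'ZO=-.031' >> h.py
python3 - <<'E'
from h import *
y0=-2.4
move_l([*KN,.08]);gripper_to(.06)
z=.053+ZO
print(move_l([*KN,z],feed=.06,max_force=8),observe()['eef_pos'])
gripper_to(.0,f_grip=20); print('op',observe()['opening'])
for a in np.arange(.25,1.51,.25):
    movep([*KN,z],rot(y0+a)); o=observe(); print(a,o['torque'].round(3),o['ft_force'].round(1),o['time_s'])
hold(.3);gripper_to(.06);move_l([*KN,.25],feed=.25)
movep([.60,.09,.30],rot(-1.89))
im2,d=snap('side','side4');print(observe()['time_s'])
b=cv2.resize(im2[225:275,290:340],None,fx=8,fy=8,interpolation=2);cv2.imwrite('pics/k3.png',b[:,:,::-1])
E
```

```text
False [ 0.52164715 -0.03510779  0.02245578]
op 0.037435519008630645
0.25 [-0.538 -0.124  0.013] [ 1.  -3.5  3.9] 17.4333
0.5 [-0.49  -0.027  0.004] [ 0.2 -2.9  5.3] 17.7833
0.75 [-0.492  0.034  0.025] [ 0.5 -2.3  5.8] 18.1333
1.0 [-0.563  0.098 -0.019] [-0.7 -3.1  5.6] 18.4833
1.25 [-0.407  0.189  0.076] [-0.8 -2.3  6.8] 18.8333
1.5 [-0.042  0.308  0.007] [-0.8 -0.3  5. ] 19.1833
22.0667
```

View pics/k3.png

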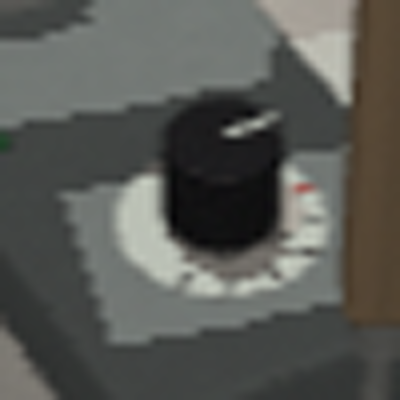

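The pointer line, from (225,133) to (278,117), is now near the red tick at (303,187). I'll check the angle numerically.

Run:
```python
from h import *
s=np.load('pics/side4.npz');im=s['im'].astype(int)
c=get_calibration('side');K=np.array(c["intrinsics"]);T=np.array(c["world_from_camera"])
def onplane(u,v,z):
    d=T[:3,:3]@np.array([(u-K[0,2])/K[0,0],(v-K[1,2])/K[1,1],1]);return (T[:3,3]+d*(z-T[2,3])/d[2])[:2]
g=im.sum(2)[236:246,312:328].astype(float);print(g.astype(int))
v,u=np.mgrid[236:246,312:328];
w=np.clip(g-170,0,None);m=(u>=316)&(u<=325)&(v>=238)&(v<=242);w=w*m
P=np.array([onplane(a,b,.081) for a,b in zip(u[w>0],v[w>0])]);W=w[w>0]
mu=np.average(P,axis=0,weights=W);C=np.cov(P.T,aweights=W);e=np.linalg.eigh(C)[1][:,1];print('line',mu,np.degrees(np.arctan2(e[1],e[0])))
for kc in([.5222,-.0362],[.5212,-.035]): print('from centre',np.degrees(np.arctan2(mu[1]-kc[1],mu[0]-kc[0])))
r=(im[:,:,0]-im[:,:,1]>40);r[:240]=0;r[255:]=0;r[:,:320]=0;r[:,332:]=0
vv,uu=np.nonzero(r);q=onplane(uu.mean(),vv.mean(),.045);print('tick',q,np.degrees(np.arctan2(q[1]+.0355,q[0]-.5217)))
```

```text
[[359 357 312 211 212 208 208 209 211 207 205 205 205 203 204 205]
 [211 209 187 144 134 116 117 119 144 187 204 207 203 201 201 203]
 [184 126  91  83  85  86  89  86  86 101 140 183 204 204 203 203]
 [105  85  85  87  85  86  87  86  84  81 221 347 326 203 200 202]
 [ 84  87  84  85  86  82  85 226 319 436 481 278 165 171 202 205]
 [ 86  89  83  83  80 147 400 494 325 208 112  94 114 174 202 205]
 [ 92  88  88  85  86  85  97 109  94  86  87  82  81 147 204 204]
 [ 86  83  91  82  83  86  87  91  88  85  85  84  82 146 203 205]
 [ 91  84  86  85  88  85  84  89  90  86  86  86  75 138 277 350]
 [ 83  83  87  90  90  86  93  91  87  86  85  75  45 273 383 350]]
line [ 0.53101832 -0.03300052] -163.22344878105687
from centre 19.941873641760615
from centre 11.510755431184325
tick [ 0.55035138 -0.02752742] 15.549840921977253
```

The pointer reads 16.8° and the tick 15.5°, so the knob is off within measurement error. Now the brush.

Run:
```python
from h import *
H=[.671,.004];Y=-.32
movep([*H,.27],rot(Y));gripper_to(.045)
print(move_l([*H,.139+ZO],feed=.15,max_force=10),observe()['eef_pos'])
gripper_to(0,f_grip=60);print('op',observe()['opening'])
move_l([*H,.325+ZO],feed=.2);hold(.3)
im,d=snap('side','side5');snap('top','top5')
o=observe();print(o['eef_pos'],o['ft_force'],o['opening'],o['time_s'])
P=cloud('side',d);hsv=cv2.cvtColor(im,cv2.COLOR_RGB2HSV)
m=(np.hypot(P[:,:,0]-H[0],P[:,:,1]-H[1])<.05)&(P[:,:,2]>.15)&(P[:,:,2]<.29)
Q=P[m]
for lo in np.arange(.15,.29,.01):
    q=Q[(Q[:,2]>=lo)&(Q[:,2]<lo+.01)]
    if len(q):print(lo.round(2),len(q),q.min(0).round(4),q.max(0).round(4),q.mean(0).round(4))
q=P[m&(hsv[:,:,0]>20)&(hsv[:,:,0]<35)&(hsv[:,:,1]>120)];print('yellow',q.min(0),q.max(0))
cv2.imwrite('pics/b.png',cv2.resize(im[60:280,250:490],None,fx=2.5,fy=2.5)[:,:,::-1])
```

```text
False [0.67199315 0.00389912 0.10947563]
op 0.017843199420779762
[0.67085233 0.00400495 0.29356365] [-0.22939341 -0.42607218 -0.99210313] 0.01741950003369465 26.95
0.18 2 [ 0.6634 -0.004   0.1887] [ 0.6656 -0.0032  0.1889] [ 0.6645 -0.0036  0.1888]
0.19 34 [ 0.6568 -0.012   0.19  ] [0.6803 0.0064 0.1997] [ 0.6665 -0.0049  0.1952]
0.2 39 [ 0.6563 -0.0106  0.2   ] [0.6833 0.0071 0.2093] [ 0.6675 -0.0046  0.2047]
0.21 42 [ 0.6558 -0.0108  0.2101] [0.6809 0.0116 0.2196] [ 0.666  -0.0044  0.2148]
0.22 41 [ 0.6571 -0.0109  0.2203] [0.6841 0.009  0.2299] [ 0.6664 -0.0047  0.2252]
0.23 73 [ 0.6562 -0.0108  0.2302] [0.6837 0.0182 0.2389] [0.6691 0.0013 0.2349]
0.24 10 [6.673e-01 1.000e-04 2.410e-01] [0.6729 0.0053 0.2482] [0.6695 0.0026 0.2443]
0.25 10 [ 6.675e-01 -5.000e-04  2.505e-01] [0.6721 0.0048 0.2596] [0.6699 0.0026 0.2545]
0.26 9 [ 0.6671 -0.0028  0.2646] [0.6734 0.0049 0.2699] [0.6693 0.002  0.267 ]
0.27 8 [ 0.6674 -0.0024  0.272 ] [0.672  0.0053 0.2788] [0.6693 0.0018 0.2749]
0.28 19 [ 0.6642 -0.0031  0.2811] [0.6748 0.0042 0.29  ] [ 6.690e-01 -1.000e-04  2.854e-01]
yellow [ 0.65577401 -0.01200889  0.18866786] [0.68261658 0.01818859 0.23800829]
```

View pics/b.png

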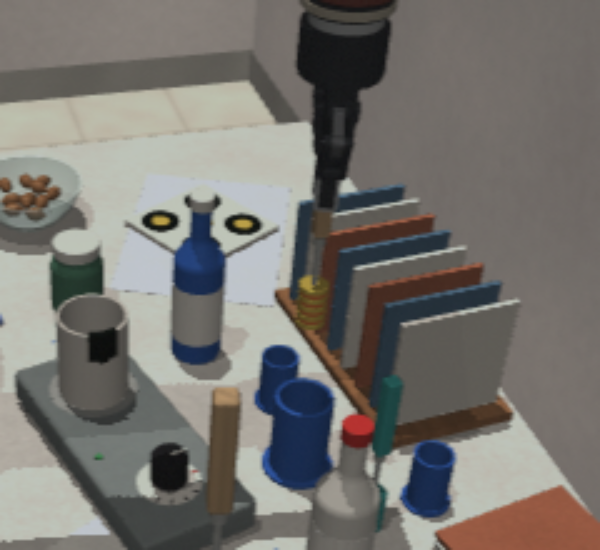

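Brush is held straight: its head at crop (312,300) is about 1 mm from the TCP axis, with the foot at z ≈ 0.192. The holder stands empty and nothing else has moved. Now scrub.

Run:
```python
from h import *
Y=-.32;c=POT+[.0012,.001];u=np.array([np.cos(np.radians(-85.5)),np.sin(np.radians(-85.5))])
def at(r,z): return [*(c+r*u),z]
def rep(s):
    o=observe();f=o['ft_force'];print(s,(o['eef_pos'][:2]-c)@u,o['eef_pos'][2].round(4),f.round(2),'rad',(f[:2]@u).round(2),o['time_s'])
move_l(at(0,.294),feed=.25,rotation=rot(Y));rep('above')
print(move_l(at(0,.163),feed=.15,max_force=6));hold(.2);rep('in')
for r in(.018,.025,.031): move_l(at(r,.163),feed=.05);hold(.25);rep('push')
snap('side','side6')
```

```text
above 0.0005437748728829316 0.2941 [ 0.93 -0.26 -1.77] rad 0.33 28.0083
False
in -1.8167206907173385e-05 0.1641 [ 0.2  -0.3   0.18] rad 0.32 29.2333
push 0.01783073703632951 0.163 [ 0.52  0.23 -1.11] rad -0.19 29.9917
push 0.024881268716753606 0.163 [-0.1   0.87 -0.07] rad -0.87 30.5333
push 0.030850972550270396 0.1631 [0.44 4.31 0.06] rad -4.26 31.05
```

Run:
```python
from h import *
Y=-.32;c=POT+[.0012,.001];u=np.array([np.cos(np.radians(-85.5)),np.sin(np.radians(-85.5))])
def at(r,z): return [*(c+r*u),z]
def rep(s):
    F=[]
    for _ in range(6): hold(.06);F.append(observe()['ft_force'])
    f=np.mean(F,0);o=observe();print(s,o['eef_pos'][2].round(4),f.round(2),'rad',(f[:2]@u).round(2),o['time_s'])
move_l(at(.029,.163),feed=.05);rep('bot')
for i in range(3):
    move_l(at(.029,.205),feed=.06);rep('top')
    if i==0: snap('side','side7')
    if i<2: move_l(at(.029,.163),feed=.06);rep('bot')
im=np.load('pics/side7.npz')['im'];b=np.load('pics/side6.npz')['im']
f=lambda a:cv2.resize(a[110:240,235:335],None,fx=4,fy=4,interpolation=2)
cv2.imwrite('pics/s.png',np.hstack([f(b),f(im)])[:,:,::-1])
```

```text
bot 0.163 [-0.01  2.74 -0.3 ] rad -2.74 31.7
top 0.2048 [0.28 2.42 0.18] rad -2.39 32.9
bot 0.1632 [-0.52  2.1  -1.48] rad -2.13 34.15
top 0.2048 [-0.1   2.09  0.97] rad -2.09 35.35
bot 0.1632 [-0.45  2.36 -1.65] rad -2.38 36.55
top 0.2048 [0.14 2.56 0.69] rad -2.55 37.75
```

View pics/s.png

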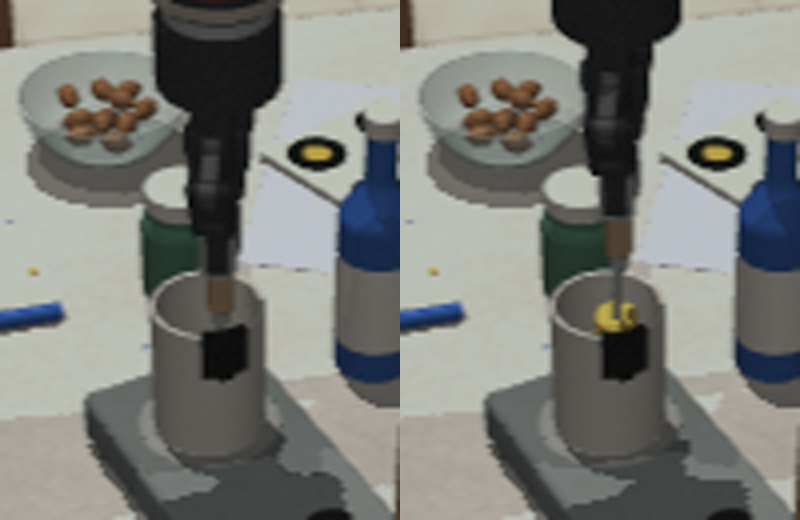

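Left (bottom of stroke): the handle meets the rim level at (220,295), centred on the streak. Right (top): the yellow head at (617,318) is against the streak just under the rim. Quick check of the head height from depth.

Run:
```python
from h import *
s=np.load('pics/side7.npz');P=cloud('side',s['d']);hsv=cv2.cvtColor(s['im'],cv2.COLOR_RGB2HSV).astype(int)
m=(np.hypot(P[:,:,0]-POT[0],P[:,:,1]-POT[1])<.05)&(hsv[:,:,0]>18)&(hsv[:,:,0]<35)&(hsv[:,:,1]>130);Q=P[m]
print(m.sum(),Q.min(0),Q.max(0),Q.mean(0),np.percentile(Q[:,2],[10,50,90]))
```

```text
54 [0.46584193 0.088373   0.1342896 ] [0.49000814 0.11492023 0.16015173] [0.47776658 0.10102678 0.14730801] [0.14538462 0.14715765 0.14985029]
```

Head centre is at about 80 mm in the pot frame at the top (needs >70) and about 38 mm at the bottom (needs <48), and the side force was 2–2.7 N at every end. Returning the brush.

Run:
```python
from h import *
c=POT+[.0012,.001];Hc=np.array([.6745,.0045])
move_l([*c,.205],feed=.1);move_l([*c,.294],feed=.2);move_l([*Hc,.294],feed=.2);hold(.3)
print(move_l([*Hc,.15],feed=.15,max_force=8));print(move_l([*Hc,.1095],feed=.03,max_force=3));o=observe();print(o['eef_pos'],o['ft_force'],o['time_s'])
gripper_to(.03);hold(.3);gripper_to(.05);move_l([*Hc,.27],feed=.15);movep([.5,.2,.35],rot(-.32));hold(.3)
im,d=snap('side','side8');im2,d2=snap('top','top8');print(observe()['time_s'])
for n,D in(('side',d),('top',d2)):
    P=cloud(n,D).reshape(-1,3);m=(np.hypot(P[:,0]-.674,P[:,1]-.004)<.06)&(P[:,2]>.11)&(P[:,2]<.22);Q=P[m]
    for lo in(.11,.14,.17):
        q=Q[(Q[:,2]>=lo)&(Q[:,2]<lo+.03)]
        if len(q):print(n,lo,len(q),q.mean(0).round(4),q.max(0).round(3))
cv2.imwrite('pics/fin.png',np.hstack([cv2.resize(im[100:320,220:440],(400,400)),cv2.resize(im2[120:260,320:460],(400,400))])[:,:,::-1])
```

```text
False
False
[0.67465526 0.00448577 0.10975549] [ 0.35969851  0.68936353 -0.89821609] 42.9917
46.5833
side 0.11 71 [ 6.723e-01 -5.000e-04  1.246e-01] [0.682 0.01  0.14 ]
side 0.14 73 [ 0.6718 -0.0012  0.1558] [0.682 0.01  0.17 ]
side 0.17 85 [ 6.723e-01 -1.000e-04  1.866e-01] [0.682 0.011 0.199]
top 0.11 11 [0.667  0.0079 0.1216] [0.675 0.014 0.136]
top 0.14 15 [0.6675 0.0084 0.1532] [0.677 0.014 0.169]
top 0.17 38 [0.6704 0.0068 0.1917] [0.68  0.014 0.2  ]
```

View pics/fin.png

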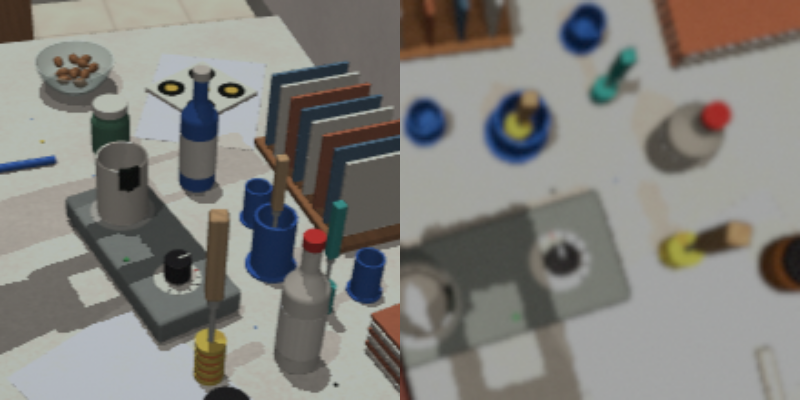

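The brush stands upright in the middle of its blue holder, at side crop (275,230) and top crop (520,120). The gripper is clear, the knob still points at the tick and the surroundings are unchanged.

```bash
python3 -c "
from plant import *
job_done();print(observe()['time_s'])"
```

```text
the job is handed in; nothing more can be done
the job is handed in; nothing more can be done
```

The job is handed in. The arm had used about 47 of the 72 s at the last check; `job_done` gave no verdict.

- **Knob:** I turned it anticlockwise to off. The last measurement put the pointer at 16.8° and the red tick at 15.5°, a difference of about 0.02 rad and within picture accuracy.
- **Scrubbing:** I made three strokes between the pot's floor and rim on the streak. The side force at the end of each stroke was 2.1–2.7 N, with a peak reading of about 4.3 N while first pressing. Depth put the head centre at about 80 mm in the pot frame at the top (above 70 needed). From that I worked out about 38 mm at the bottom (below 48 needed).
- **Brush:** It is back in the 62 mm blue holder, head down, upright and released. The arm has moved clear, and nothing else appears moved in the last pictures.

**What disagreed:** The first try at the knob missed and closed on air. The pictures showed the fingertips about 32 mm higher than the reported TCP. I corrected every later height by 31 mm, and the second try turned the knob.

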